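# Third hand: press a manifold block against its mounting plate

### The job

Lay the white manifold block flat and upright on the jig's bed between the blue rails, a long face towards the steel plate, then turn the red wing knob anticlockwise until its brass cam is well clear of the carriage's ear and the carriage is free. Then push the carriage by its black post so that its sprung pad holds the block square against the plate with a steady force of about 10 newtons (orange pointer in the green field), never ramming it, and finish while still holding it pressed like that, so that a colleague can drive the screws. Leave the blue bottle cap, the timer and the tape roll where they are.

Things in the scene. Friction and masses are not known exactly. Their poses are not given: they have to be found in the camera images.
- jig: Fixed aluminium jig; bed 262 x 124 mm, its top 12 mm above the worktop. Origin on the worktop, mid-bed; x = push direction, from carriage to plate; y left, z up. Two blue rails (x 5 to 105 mm), 10 mm above the bed, 94 mm apart inside. Retracted pad's face at x = -30 mm, plate's face at x = +105 mm: lay the block between, best with its centre at x = +45, y = 0
- fence: Upright steel mounting plate 116 mm wide, 52 mm high, with two dark screw holes, fixed to the jig. Origin at the foot of the middle of its face, on the bed top; x points into the plate (push direction), y left along it, z up. A block resting against it has its centre at x = -16 mm
- manifold: Loose white manifold block, 32 (x) x 84 (y) x 36 (z) mm, about 0.2 kg, three round ports on top and two brass screw inserts in each long face (either long face may go to the plate). Origin at the centre of its underside; z up. Lies on the worktop to the left or right of the jig
- handle_top (a point): Top centre of the carriage's black square post, 24 x 24 mm, 85 mm above the worktop. The post rises 41 mm above the grey carriage (50 x 60 mm, top 44 mm above the worktop). Axes as the jig's; push along +x
- carriage (a joint): Travel of the carriage along the jig's +x, m: 0 fully back, 0.150 end of rail. About 1 N of friction; stopped near 0.005 while the knob's cam stands before its steel ear. With the block against the plate the pad touches it at about 0.103; pushing further compresses the pad's spring
- pad (a joint): Compression of the sprung pad on the carriage's front, m: 0 free, 0.025 bottomed. Linear spring, 0.7 N per mm (10 N at 0.0145); 1 to 3 N of this may be lost to the block's friction on the bed. An orange pointer shows it on the carriage's top: white below 12 mm, green 12 to 20 mm, red beyond
- knob_grip (a point): Top centre of the red wing knob's grip bar, 71 mm above the worktop. Bar 46 mm long, 13 mm thick, 26 mm tall (45 to 71 mm above the worktop); the point's y axis runs along it, parallel to the jig's y at joint value 0. A brass cam below it blocks the ear on the carriage's right side when locked
- wing (a joint): Turn of the wing knob, rad, anticlockwise seen from above: 0 locked, stop at 1.5; the cam lets the carriage pass from about 0.9, properly open beyond 1.2. It stays where it is left
- blue_cap: Loose blue bottle cap, 53 mm across, 26 mm tall, on the worktop on the other side of the jig from the block. Origin at its underside. Leave alone
- bench_timer: Loose pale bench timer, 60 x 66 x 19 mm, far right of the jig. Origin at its underside. Leave alone
- tape_roll: Loose roll of green tape, 63 mm across, 19 mm tall, far left of the jig. Origin at its underside. Leave alone
Not all that is in view belongs to the job. Of the things that look like the manifold, take the one that is farthest to the robot's right at the start.

How it is judged:
By the outcome, as a careful person would: the job done as asked, in the order asked, and still so for the second after the job is handed in, while the arm keeps its last pose, push and grip.
It also fails if it takes over 64 s, if anything falls off the work surface, if the arm or the gripper's body presses on something with over 40 N, if the wrist force passes 120 N, or if a joint passes its speed limit or range.

### The arm

A 6-joint arm with a two-finger parallel gripper is mounted at the origin on a cart in front of the work surface, level with it; the furniture and walls round the work are solid. World frame = base frame: x ahead of the robot, y to its left, z up, the work surface at z = 0. Lengths are in m, angles in rad, forces in N, time in s.
With the tool pointing down it reaches from about 0.425 to 0.95 m from the base axis. Payload 3.5 kg.
Tool frame: the origin (TCP) lies midway between the tips of the shut fingers; the grasp point (between the pads) lies 19 mm behind it; z points along the fingers, y is the line along which they close (so a half turn about z gives the same grasp; the last joint's range is limited). The gripper opens to 85 mm and grips with 20 to 120 N. Pads are 22 mm wide; open, the fingers measure 114 mm over their backs; the gripper's body (76 mm by 85 mm) begins 54 mm behind the grasp point. The pads swing forward as they close: fully open they stand 13 mm farther back than shut.
Start: joints at [-1.449, 0.286, 1.577, -0, 1.279, -0.15], TCP at [0.181, -0.65, 0.231] pointing down, gripper open.
Joint ranges: [-2.77, 2.77], [-0.9, 2.22], [0.21, 2.48], [-1.53, 4.67], [0.24, 2.81], [-2.84, 2.84]. Speed limits (rad/s): [2.79, 2.79, 3.14, 3.14, 3.14, 3.14].

### API

Orientations are given as a unit quaternion [x, y, z, w].
In Python, from plant import status, viewer, manip gives the robot as it stands. The module is installed in compiled form; this text tells all that it offers.
- The arm moves only by the tool step_arm, never from a script. Its argument "steps" is text: rows parted by semicolons, each of 6 numbers parted by spaces: the shift along the world's x, y, z in m, then the turn, a rotation vector about the world's x, y, z in rad. In form: tx ty tz rx ry rz; .... A call has exactly 10 rows; each row is the pose to reach, as a shift and turn from the pose commanded when the call began; what a row does not reach only later rows make up. A row lasts 1/8 s, in which the tool goes at most 62.5 mm and 10.7 degrees, less where a joint would pass 70% of its speed; a pose out of reach is approached as far as the arm can. A call with a gripper value outside its range is refused whole. "hand" is the opening, from -1 (shut) to 1 (fully open), set as the call begins (left out, the last holds). The fingers move at their own pace and stop on an object; "grip_force" is the grip in N (left out, the last holds). Time passes only in rows, so rows that repeat a pose let the fingers close, or fill a call up. It gives the time, the measured TCP pose, the force, the opening and the grip force at its end, in the units of the state.
- status.read_state(): the state, without advancing time (a new reading comes with each control period).
- viewer.camera(name): name is "scene" or "side" or "wrist"; returns a dict with "pixels" (420x560x3 uint8, blue, green, red), "depth" (420x560 float32, m along the optical axis (not along the pixel's ray), 0 where there is no reading), "camera_matrix" (3x3 intrinsics, pixels), "T" (4x4, takes a point from camera to world coordinates); the wrist camera has in their place "tool_from_camera" (4x4, takes a point from camera to tool coordinates, whose origin is the TCP and whose axes are the flange's). Camera axes: x right, y up, looking along -z (the intrinsics and any distortion apply to the point x, -y, -z); pixel columns grow to the right and rows downward; lengths in m; the calibration is good to about 2 mm. A picture is of the moment at which its call begins: read the wrist's pose just before it.
- manip.job_done(): hands the job in; it is judged then, once.
The state is a dict: "clock": time; "joint_pos": joint angles; "dq": joint speeds; "effort": joint torques, N m; "tcp_pos": TCP position; "eef_rot": TCP orientation; "ft_force": force on the tool from outside, world axes, zero at the start; "torque": the same for the moment, N m; "opening": finger opening in m; "gripper_force": force on a finger pad.
Only numpy, scipy, OpenCV 4.12 (cv2) and the standard library are available. Lean on these libraries where they do the work, as an engineer would, in place of code of your own. Each camera call takes 0.05 s, during which the arm holds its last target. There are 200 camera calls.

## Working session

There is one attempt and no reset: what is moved stays moved. The work goes in short steps, Python scripts to look and compute and a tool call to move; the robot and the scene stay as the last step left them, time stands still between calls to the robot, and variables do not carry over. Pictures are saved under pics/ and viewed, at most 10 in all, crops included, and the job is handed in when it is done.

Besides the shell and the picture viewer there is one more tool, called after "Request:" as name(argument=value, ...), one argument or row to a line, values as JSON. step_arm: Moves the arm, as the interface text tells. Its arguments: {"type":"object","properties":{"steps":{"type":"string"},"hand":{"type":"number"},"grip_force":{"type":"number"}},"required":["steps"]}

```bash
mkdir -p pics
cat > h.py <<'E'
import numpy as np,cv2
from plant import status,viewer,manip
from scipy.spatial.transform import Rotation as R
def cam(n):
    s=status.read_state(); c=viewer.camera(n)
    if n=='wrist':
        T=np.eye(4);T[:3,:3]=R.from_quat(s['eef_rot']).as_matrix();T[:3,3]=s['tcp_pos'];c['T']=T@c['tool_from_camera']
    K=c['camera_matrix'];d=c['depth'];v,u=np.mgrid[:420,:560]
    P=np.stack([(u-K[0,2])/K[0,0]*d,-(v-K[1,2])/K[1,1]*d,-d],-1)
    c['W']=P@c['T'][:3,:3].T+c['T'][:3,3]; c['W'][d==0]=np.nan
    return c
E
python3 - <<'E'
from h import *
print(status.read_state())
for n in ['scene','side']:
    c=cam(n);cv2.imwrite(f'pics/{n}0.png',c['pixels']);np.savez(f'{n}0.npz',W=c['W'],p=c['pixels'],T=c['T'],K=c['camera_matrix']);print(c['T'].round(3),c['camera_matrix'])
E
```

```text
{'clock': 0.0, 'joint_pos': array([-1.44899424e+00,  2.87208902e-01,  1.57820091e+00,  6.78280071e-06,
        1.27859959e+00, -1.49968741e-01]), 'dq': array([ 0.00093412, -0.00133537,  0.00051477, -0.00099357,  0.00165747,
       -0.00068153]), 'effort': array([-7.40454325e-04, -4.05986452e+01, -2.92626715e+01, -1.79539520e-04,
        5.82563662e-03,  3.23519068e-06]), 'tcp_pos': array([ 0.18116385, -0.64954157,  0.22990541]), 'eef_rot': array([ 9.90781184e-01,  1.35466545e-01,  2.02634917e-05, -1.20820717e-03]), 'ft_force': array([ 0.91200798, -0.2471252 , -0.60078363]), 'torque': array([ 0.02354783,  0.02141122, -0.02423874]), 'gripper_force': 0.0, 'opening': 0.08547059154356303}
[[-0.892  0.187 -0.412  0.055]
 [-0.452 -0.404  0.795  0.954]
 [-0.017  0.895  0.445  0.642]
 [ 0.     0.     0.     1.   ]] [[517.01504941   0.         282.1313292 ]
 [  0.         517.01504941 216.28445992]
 [  0.           0.           1.        ]]
[[ 0.538  0.522 -0.662 -0.323]
 [-0.843  0.354 -0.406 -0.525]
 [ 0.023  0.776  0.63   0.91 ]
 [ 0.     0.     0.     1.   ]] [[517.34940922   0.         280.59125722]
 [  0.         517.34940922 205.2914697 ]
 [  0.           0.           1.        ]]
```

View pics/scene0.png

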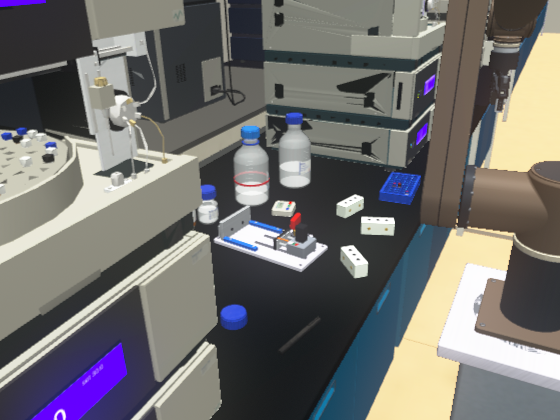

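View pics/side0.png

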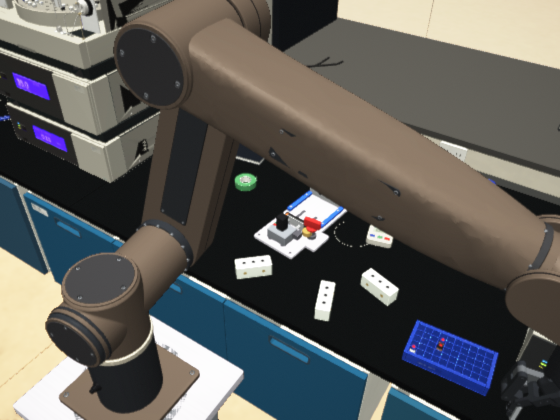

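Scene view: the jig is at (270,243), with white blocks at (350,206), (377,226) and (353,261). Side view: the same blocks are at (379,287), (325,300) and (253,267), and the jig is at (300,225).

Run:
```python
from h import *
for n,pts in [('scene',[(350,206),(377,226),(353,261),(302,233),(296,221),(235,222),(240,244),(267,227),(284,209),(234,317),(297,243)]),('side',[(379,287),(325,300),(253,267),(284,218),(312,225),(245,181),(379,236),(285,235)])]:
    z=np.load(n+'0.npz')
    for u,v in pts: print(n,u,v,z['W'][v,u].round(3),z['p'][v,u])
# segmentation
for n in ['scene','side']:
    z=np.load(n+'0.npz');W=z['W'];hsv=cv2.cvtColor(z['p'],cv2.COLOR_BGR2HSV)
    w=((hsv[...,1]<50)&(hsv[...,2]>150)&(W[...,2]>.028)&(W[...,2]<.05)&(W[...,0]<.9)&(W[...,0]>.2)).astype(np.uint8)
    r=(((hsv[...,0]<6)|(hsv[...,0]>174))&(hsv[...,1]>170)&(hsv[...,2]>100)&(W[...,2]>.06)&(W[...,2]<.08)).astype(np.uint8)
    b=((abs(hsv[...,0]-110)<12)&(hsv[...,1]>150)&(W[...,2]>.015)&(W[...,2]<.03)&(W[...,0]<.9)).astype(np.uint8)
    for nm,m in [('w',w),('r',r),('b',b)]:
        k,l,s,_=cv2.connectedComponentsWithStats(m)
        for i in range(1,k):
            if s[i,4]<25: continue
            X=W[l==i]; rc=cv2.minAreaRect((X[:,:2]*1000).astype(np.float32)); print(n,nm,s[i],np.median(X,0).round(3),np.round(rc[0]),np.round(rc[1]),round(rc[2]),cv2.boxPoints(rc).round().tolist())
```

```text
scene 350 206 [ 0.48  -0.274  0.031] [203 218 208]
scene 377 226 [ 0.378 -0.195  0.028] [212 224 218]
scene 353 261 [0.369 0.009 0.038] [255 255 255]
scene 302 233 [ 0.501 -0.006  0.072] [61 57 59]
scene 296 221 [ 0.547 -0.07   0.064] [ 53  51 160]
scene 235 222 [ 0.703 -0.035  0.043] [141 138 135]
scene 240 244 [0.654 0.023 0.021] [185  97  56]
scene 267 227 [ 0.636 -0.082  0.022] [237 124  61]
scene 284 209 [ 0.648 -0.203  0.018] [234 244 245]
scene 234 317 [0.512 0.281 0.025] [227  90  63]
scene 297 243 [ 0.512 -0.002  0.045] [157 153 223]
side 379 287 [ 0.471 -0.304  0.038] [254 255 255]
side 325 300 [ 0.371 -0.22   0.036] [254 255 255]
side 253 267 [ 0.368 -0.03   0.033] [238 244 242]
side 284 218 [ 0.506 -0.027  0.085] [37 35 35]
side 312 225 [ 0.547 -0.084  0.06 ] [ 33  36 166]
side 245 181 [0.666 0.207 0.003] [207 217 216]
side 379 236 [ 0.65  -0.227  0.018] [146 208 134]
side 285 235 [ 0.493 -0.04   0.045] [221 216 211]
scene w [281 172  28  10 178] [ 0.697 -0.377  0.039] [ 703. -383.] [85. 35.] 21 [[657.0, -382.0], [670.0, -414.0], [749.0, -384.0], [736.0, -352.0]]
scene w 
[... 2023 characters left out ...]
 [ 0.485 -0.301  0.036] [ 487. -298.] [86. 34.] 74 [[459.0, -335.0], [492.0, -344.0], [516.0, -262.0], [483.0, -252.0]]
side w [315 281  20  33 442] [ 0.378 -0.215  0.036] [ 383. -213.] [89. 32.] 20 [[336.0, -214.0], [347.0, -244.0], [430.0, -213.0], [419.0, -183.0]]
side r [304 218  17   9  92] [ 0.55  -0.082  0.068] [551. -81.] [14. 42.] 8 [[542.0, -61.0], [547.0, -103.0], [561.0, -101.0], [555.0, -59.0]]
side b [287 193  25  17  27] [0.648 0.013 0.02 ] [656.  12.] [ 10. 100.] 78 [[606.0, 17.0], [704.0, -3.0], [706.0, 7.0], [608.0, 27.0]]
side b [ 403  320   95   72 2802] [ 0.395 -0.502  0.025] [ 398. -495.] [ 97. 170.] 4 [[344.0, -413.0], [355.0, -583.0], [452.0, -576.0], [441.0, -407.0]]
```

Request:
step_arm(
  steps="0.034 0.039 0.01 0 0 0.1; 0.068 0.078 0.02 0 0 0.22; 0.105 0.12 0.03 0 0 0.34; 0.14 0.16 0.04 0 0 0.46; 0.175 0.2 0.04 0 0 0.58; 0.21 0.24 0.04 0 0 0.70; 0.245 0.28 0.04 0 0 0.82; 0.28 0.32 0.04 0 0 0.94; 0.306 0.353 0.04 0 0 1.0; 0.306 0.353 0.04 0 0 1.0",
  hand=1,
)

```text
clock: 1.35
tcp_pos: [0.4883, -0.2948, 0.2708]
eef_rot: [0.803, 0.596, 0.0, -0.001]
ft_force: [-0.5, -0.2, -0.2]
opening: 0.0853
gripper_force: 0.0
```

```bash
cat >> h.py <<'E'
def rects(c,nm,zlo,zhi,minn=150):
    W=c['W'];hsv=cv2.cvtColor(c['pixels'],cv2.COLOR_BGR2HSV);h,s,v=[hsv[...,i].astype(int) for i in range(3)]
    m={'w':(s<60)&(v>140),'r':((h<6)|(h>174))&(s>150)&(v>60),'b':(abs(h-110)<12)&(s>130),'k':(v<75)}[nm]
    m=m&(W[...,2]>zlo)&(W[...,2]<zhi)
    k,l,st,_=cv2.connectedComponentsWithStats(m.astype(np.uint8))
    for i in range(1,k):
        if st[i,4]<minn: continue
        X=W[l==i]; rc=cv2.minAreaRect((X[:,:2]*1000).astype(np.float32))
        print(nm,st[i],'z',np.median(X[:,2]).round(4),'c',np.round(rc[0],1),np.round(rc[1],1),'ang',round(rc[2],1))
E
python3 - <<'E'
from h import *
c=cam('wrist');cv2.imwrite('pics/w1.png',c['pixels'])
rects(c,'w',.028,.05);rects(c,'r',.062,.08);rects(c,'b',.016,.03)
s=status.read_state();print(s['tcp_pos'],s['eef_rot'],s['joint_pos'],c['tool_from_camera'].round(3))
E
```

```text
w [503   0  34  89 940] z 0.0371 c [ 738.4 -248.8] [23.2 82.1] ang 0.4
w [ 117   83   83   76 2658] z 0.0354 c [ 383.3 -212.2] [84.5 32.4] ang 20.1
w [ 266  130   31   80 2322] z 0.0352 c [ 488.4 -296.7] [84.5 31.6] ang 73.9
w [469 170  63  75 982] z 0.0388 c [ 691.8 -393.2] [87.3 26.8] ang 47.0
r [527   0  33  90 355] z 0.0688 c [ 734.9 -253.6] [18.3 77.5] ang 7.1
b [ 196  268  120  119 5909] z 0.0247 c [ 400.  -492.5] [ 92.  168.2] ang 4.1
[ 0.48753963 -0.29614294  0.27078289] [ 8.03888625e-01  5.94779628e-01 -3.28409696e-04 -4.05220536e-04] [-7.23468180e-01  2.82499524e-02  1.79517131e+00 -4.88524907e-04
  1.31910113e+00 -4.26533148e-01] [[ 0.     0.958  0.286  0.073]
 [ 1.    -0.001  0.001 -0.   ]
 [ 0.001  0.286 -0.958 -0.142]
 [ 0.     0.     0.     1.   ]]
```

View pics/w1.png

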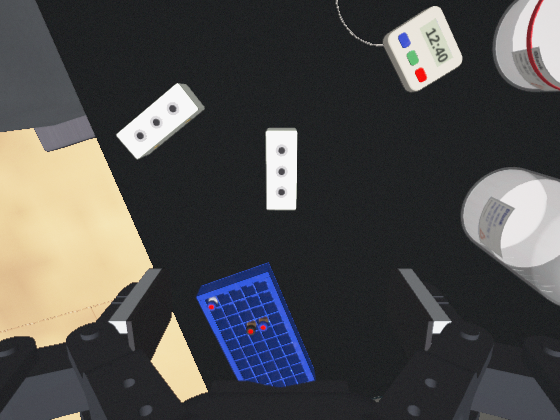

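Wrist view: the target block is upright with its ports on top, centred at (281,170). The fingers are clear of everything.

Request:
step_arm(
  steps="0.001 -0.001 -0.04 0 0 0.016; 0.001 -0.001 -0.09 0 0 0.016; 0.001 -0.001 -0.14 0 0 0.016; 0.001 -0.001 -0.19 0 0 0.016; 0.001 -0.001 -0.22 0 0 0.016; 0.001 -0.001 -0.24 0 0 0.016; 0.001 -0.001 -0.252 0 0 0.016; 0.001 -0.001 -0.262 0 0 0.016; 0.001 -0.001 -0.262 0 0 0.016; 0.001 -0.001 -0.262 0 0 0.016",
)

```text
clock: 2.65
tcp_pos: [0.4889, -0.2987, 0.0103]
eef_rot: [0.8, 0.6, 0.0, 0.001]
ft_force: [-0.1, -0.5, -0.4]
opening: 0.0852
gripper_force: 0.0
```

Request:
step_arm(
  steps="0 0 0 0 0 0; 0 0 0 0 0 0; 0 0 0 0 0 0; 0 0 0 0 0 0; 0 0 0 0 0 0; 0 0 0 0 0 0; 0 0 0 0 0 0; 0 0 0 0 0 0; 0 0 0.003 0 0 0; 0 0 0.01 0 0 0",
  hand=-1,
  grip_force=45,
)

```text
clock: 3.9
tcp_pos: [0.4871, -0.2972, 0.0181]
eef_rot: [0.8, 0.6, -0.0, -0.002]
ft_force: [-0.1, 0.5, -2.0]
opening: 0.0313
gripper_force: 46.3
```

Request:
step_arm(
  steps="0 0 0.05 0 0 0; 0 0 0.11 0 0 0; 0.01 0.02 0.16 0 0 0.02; 0.03 0.05 0.2 0 0 0.05; 0.05 0.09 0.23 0 0 0.08; 0.08 0.13 0.23 0 0 0.12; 0.1 0.165 0.23 0 0 0.15; 0.112 0.185 0.23 0 0 0.168; 0.112 0.185 0.23 0 0 0.168; 0.112 0.185 0.23 0 0 0.168",
)

```text
clock: 5.15
tcp_pos: [0.5996, -0.1136, 0.2488]
eef_rot: [0.747, 0.665, -0.001, -0.0]
ft_force: [-0.2, -0.2, -1.7]
opening: 0.0313
gripper_force: 46.4
```

Run:
```python
from h import *
c=cam('wrist');cv2.imwrite('pics/w2.png',c['pixels']);np.savez('w2.npz',W=c['W'],p=c['pixels'],T=c['T'],K=c['camera_matrix'])
rects(c,'r',.062,.08,60);rects(c,'b',.018,.028,60);rects(c,'k',.08,.09,60);rects(c,'w',.04,.048)
s=status.read_state();print(s['tcp_pos'],s['eef_rot'],s['joint_pos'])
```

```text
r [213 122  25  53 774] z 0.0696 c [554.6 -79.2] [13.1 45.6] ang 4.2
r [423 246  99  58 324] z 0.07 c [ 763.7 -217.4] [97. 36.] ang 23.9
b [ 274   15  110   16 1488] z 0.0213 c [658.9  17.9] [12.1 99.2] ang 82.9
b [ 274  134  100   12 1132] z 0.0211 c [646.2 -87.1] [11.2 98.9] ang 83.4
b [135 414  27   6 102] z 0.0207 c [ 397.3 -409.2] [35.1  2.8] ang 4.2
k [139  65  32  31 891] z 0.084 c [510.4 -17.5] [22.6 23.5] ang 83.4
k [510 111  24  35 183] z 0.0846 c [799.8 -90.4] [ 7.5 35.4] ang 30.2
w [ 139   46   58   69 2139] z 0.0434 c [509.  -16.3] [58.1 49. ] ang 83.5
w [485  86  19  50 152] z 0.0455 c [797.  -75.5] [43.  10.9] ang 81.1
w [417 238  58  50 212] z 0.045 c [ 751.  -216.4] [75.1 17.8] ang 40.5
[ 0.59965468 -0.11391463  0.24901158] [ 7.46897453e-01  6.64939096e-01 -3.63217835e-04 -2.48411567e-04] [-3.53630932e-01  1.32885630e-01  1.72355685e+00 -4.24438024e-04
  1.28593034e+00 -2.37539884e-01]
```

View pics/w2.png

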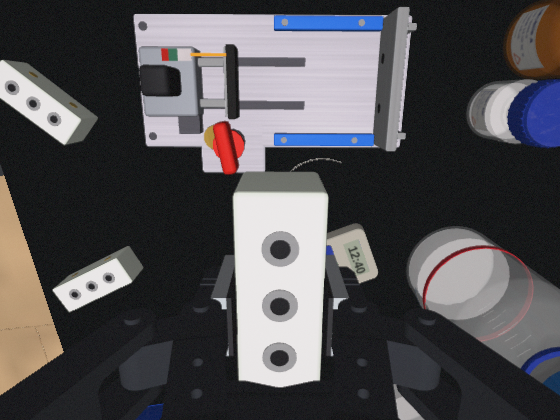

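Wrist view: the jig is clear, with rails at (328,22) and (323,140), the post at (160,80) and the knob bar at (225,148). The block is held upright at (280,300).

Run:
```python
from h import *
z=np.load('w2.npz');W=z['W'];p=z['p']
m=(W[...,2]>.265)&(W[...,2]<.295)&(p.min(-1)>150);m[:,:200]=0;m[:,340:]=0
X=W[m];print(m.sum(),np.percentile(X[:,2],[5,50,95]).round(4))
print(cv2.minAreaRect((X[:,:2]*1000).astype(np.float32)))
```

```text
15904 [0.2733 0.2743 0.2753]
((598.6389770507812, -109.34078979492188), (78.45679473876953, 40.721981048583984), 83.0124740600586)
```

Request:
step_arm(
  steps="0.015 0.03 -0.01 0 0 0; 0.035 0.065 -0.03 0 0 0; 0.043 0.0795 -0.06 0 0 0; 0.043 0.0795 -0.1 0 0 0; 0.043 0.0795 -0.14 0 0 0; 0.043 0.0795 -0.17 0 0 0; 0.043 0.0795 -0.19 0 0 0; 0.043 0.0795 -0.2 0 0 0; 0.043 0.0795 -0.2 0 0 0; 0.043 0.0795 -0.2 0 0 0",
)

```text
clock: 6.45
tcp_pos: [0.6444, -0.034, 0.051]
eef_rot: [0.747, 0.665, 0.001, 0.001]
ft_force: [0.4, -0.1, -1.1]
opening: 0.0313
gripper_force: 46.4
```

Run:
```python
from h import *
a=cam('scene');b=cam('wrist')
cv2.imwrite('pics/m3.png',np.vstack([cv2.resize(a['pixels'][180:290,190:350],(640,440)),b['pixels'][:150,:][:, :560].repeat(1,0) if 0 else cv2.resize(b['pixels'],(640,480))])[:,:] if 0 else np.hstack([cv2.resize(a['pixels'][190:280,200:330],(400,277)),cv2.resize(b['pixels'],(400,300))[:277]]))
print(status.read_state()['tcp_pos'])
```

```text
[ 0.64427312 -0.0338671   0.05089906]
```

View pics/m3.png

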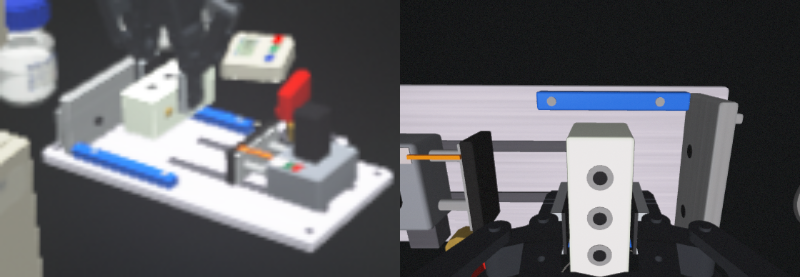

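The block is centred between the rails, with its right and left faces clear of the plate and the pad. I'll lower it.

Request:
step_arm(
  steps="0 0 -0.006 0 0 0; 0 0 -0.012 0 0 0; 0 0 -0.017 0 0 0; 0 0 -0.021 0 0 0; 0 0 -0.024 0 0 0; 0 0 -0.026 0 0 0; 0 0 -0.028 0 0 0; 0 0 -0.029 0 0 0; 0 0 -0.029 0 0 0; 0 0 -0.029 0 0 0",
)

```text
clock: 7.8
tcp_pos: [0.6435, -0.0337, 0.0218]
eef_rot: [0.747, 0.665, -0.0, -0.0]
ft_force: [-3.7, 0.8, 4.5]
opening: 0.0314
gripper_force: 47.2
```

Request:
step_arm(
  steps="0 0 0 0 0 0; 0 0 0 0 0 0; 0 0 0 0 0 0; 0 0 0 0 0 0; 0 0 0.02 0 0 0; 0 0 0.06 0 0 0; 0 0 0.1 0 0 0; -0.02 -0.02 0.14 0 0 0; -0.05 -0.05 0.17 0 0 0; -0.05 -0.05 0.17 0 0 0",
  hand=0.4,
)

```text
clock: 9.05
tcp_pos: [0.5942, -0.0857, 0.1958]
eef_rot: [0.747, 0.664, 0.002, 0.004]
ft_force: [0.7, -0.1, -0.1]
opening: 0.0598
gripper_force: 0.0
```

Run:
```python
from h import *
c=cam('wrist');cv2.imwrite('pics/w4.png',c['pixels'])
rects(c,'r',.064,.08,60);rects(c,'b',.018,.028,60);rects(c,'k',.08,.09,60);rects(c,'w',.045,.055)
s=status.read_state();print(s['tcp_pos'],s['eef_rot'],s['joint_pos'],s['opening'])
```

```text
r [212 164  28  59 990] z 0.0696 c [554.7 -79.1] [13.3 45.8] ang 3.4
r [472 299  88  19 316] z 0.0702 c [ 779.7 -203.8] [15.  70.4] ang 86.6
b [ 281   39  126   17 1916] z 0.0213 c [658.8  17.9] [11.9 99.8] ang 83.1
b [ 281  170  114   14 1494] z 0.0211 c [646.5 -86.8] [12.3 99.7] ang 83.0
k [ 125  101   38   36 1217] z 0.084 c [510.  -17.1] [23.1 24.4] ang 83.2
w [ 312   57   46  112 4386] z 0.0473 c [643.2 -32. ] [83.3 32.1] ang 82.9
w [ 523  116   37   68 1294] z 0.0524 c [803.  -79.8] [24.4 53.5] ang 4.6
w [445 287  83  41 614] z 0.0502 c [ 761.  -209.3] [73.8 17.2] ang 23.5
[ 0.59387856 -0.08462161  0.19354615] [0.74715534 0.66464426 0.00147504 0.0021739 ] [-3.10681108e-01  1.53362629e-01  1.80464983e+00  3.58416996e-04
  1.17833649e+00 -1.94062325e-01] 0.05947734335193078
```

View pics/w4.png

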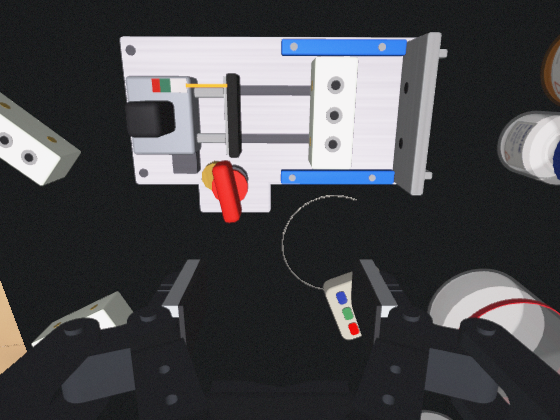

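The block is lying flat and square at (333,115). The knob bar is centred at (228,190), angled about 10° off the jig.

Request:
step_arm(
  steps="-0.015 0.002 -0.01 0 0 0.09; -0.039 0.0055 -0.03 0 0 0.18; -0.039 0.0055 -0.06 0 0 0.18; -0.039 0.0055 -0.09 0 0 0.18; -0.039 0.0055 -0.11 0 0 0.18; -0.039 0.0055 -0.125 0 0 0.18; -0.039 0.0055 -0.136 0 0 0.18; -0.039 0.0055 -0.144 0 0 0.18; -0.039 0.0055 -0.144 0 0 0.18; -0.039 0.0055 -0.144 0 0 0.18",
)

```text
clock: 10.35
tcp_pos: [0.5548, -0.0784, 0.047]
eef_rot: [0.684, 0.73, 0.0, 0.001]
ft_force: [0.3, -0.1, -0.4]
opening: 0.0596
gripper_force: 0.0
```

Request:
step_arm(
  steps="0 0 0 0 0 0; 0 0 0 0 0 0; 0 0 0 0 0 0; 0 0 0 0 0 0; 0 0 0 0 0 0; 0 0 0 0 0 0; 0 0 0 0 0 0; 0 0 0 0 0 0; 0 0 0 0 0 0; 0 0 0 0 0 0",
  hand=-1,
  grip_force=30,
)

```text
clock: 11.6
tcp_pos: [0.5547, -0.0783, 0.0467]
eef_rot: [0.684, 0.73, 0.0, 0.0]
ft_force: [1.3, 0.5, 3.9]
opening: 0.0123
gripper_force: 34.8
```

Gripped well. Next I'll turn it anticlockwise by about 1.22 rad.

Request:
step_arm(
  steps="0 0 0 0 0 0.1; 0 0 0 0 0 0.24; 0 0 0 0 0 0.38; 0 0 0 0 0 0.52; 0 0 0 0 0 0.66; 0 0 0 0 0 0.8; 0 0 0 0 0 0.94; 0 0 0 0 0 1.08; 0 0 0 0 0 1.18; 0 0 0 0 0 1.22",
)

```text
clock: 12.85
tcp_pos: [0.5533, -0.0794, 0.0467]
eef_rot: [0.141, 0.99, -0.001, -0.001]
ft_force: [-4.1, -3.5, 8.1]
opening: 0.0123
gripper_force: 35.2
```

Request:
step_arm(
  steps="0 0 0 0 0 0; 0 0 0 0 0 0; 0 0 0 0 0 0; 0 0 0 0 0 0; 0 0 0.02 0 0 0; 0 0 0.06 0 0 0; 0 0 0.1 0 0 -0.1; 0 -0.02 0.14 0 0 -0.25; 0 -0.04 0.15 0 0 -0.4; 0 -0.04 0.15 0 0 -0.4",
  hand=0,
)

```text
clock: 14.1
tcp_pos: [0.5552, -0.1193, 0.1993]
eef_rot: [0.336, 0.942, -0.0, 0.002]
ft_force: [0.4, 1.0, -0.2]
opening: 0.0429
gripper_force: 0.0
```

Run:
```python
from h import *
c=cam('wrist');cv2.imwrite('pics/w5.png',c['pixels'])
rects(c,'r',.064,.08,60);rects(c,'k',.08,.09,60);rects(c,'w',.045,.055)
s=status.read_state();print(s['tcp_pos'],s['eef_rot'],s['joint_pos'],s['opening'])
```

```text
r [302 131  34  59 997] z 0.0696 c [554.1 -79.1] [12.9 45.7] ang 73.6
k [ 333   30   44   47 1338] z 0.084 c [509.6 -17.7] [24.1 23.3] ang 83.0
w [ 374  161  106   81 3496] z 0.0473 c [642.8 -32. ] [83.7 32.7] ang 82.8
[ 0.55441786 -0.11835207  0.19755278] [3.35503075e-01 9.42038747e-01 1.44265131e-04 8.15405232e-04] [-3.89413277e-01  7.91231584e-02  1.87851370e+00  3.94679525e-04
  1.18234047e+00 -1.27608014e+00] 0.04289746227326323
```

View pics/w5.png

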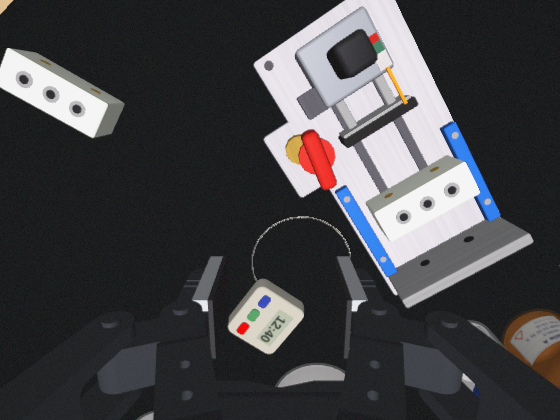

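The knob is now at about 1.40 rad; its bar is at (318,160) and the cam is turned away from the ear. The block hasn't moved. I'll go to the post next.

Request:
step_arm(
  steps="-0.01 0.02 0 0 0 -0.15; -0.02 0.045 0 0 0 -0.32; -0.035 0.075 0 0 0 -0.49; -0.0446 0.101 0 0 0 -0.66; -0.0446 0.101 -0.01 0 0 -0.83; -0.0446 0.101 -0.03 0 0 -1.0; -0.0446 0.101 -0.05 0 0 -1.005; -0.0446 0.101 -0.07 0 0 -1.005; -0.0446 0.101 -0.08 0 0 -1.005; -0.0446 0.101 -0.08 0 0 -1.005",
)

```text
clock: 15.4
tcp_pos: [0.5087, -0.0166, 0.1152]
eef_rot: [0.748, 0.664, -0.001, -0.001]
ft_force: [0.7, -0.3, -0.1]
opening: 0.0427
gripper_force: 0.0
```

Request:
step_arm(
  steps="0 0 -0.015 0 0 0; 0 0 -0.03 0 0 0; 0 0 -0.042 0 0 0; 0 0 -0.052 0 0 0; 0 0 -0.06 0 0 0; 0 0 -0.064 0 0 0; 0 0 -0.064 0 0 0; 0 0 -0.064 0 0 0; 0 0 -0.064 0 0 0; 0 0 -0.064 0 0 0",
)

```text
clock: 16.65
tcp_pos: [0.5098, -0.0172, 0.0526]
eef_rot: [0.748, 0.663, 0.0, 0.0]
ft_force: [0.5, -0.9, -0.2]
opening: 0.043
gripper_force: 0.0
```

Request:
step_arm(
  steps="0 0 0 0 0 0; 0 0 0 0 0 0; 0 0 0 0 0 0; 0 0 0 0 0 0; 0 0 0 0 0 0; 0 0 0 0 0 0; 0 0 0 0 0 0; 0 0 0 0 0 0; 0 0 0 0 0 0; 0 0 0 0 0 0",
  hand=-1,
  grip_force=30,
)

```text
clock: 17.9
tcp_pos: [0.5099, -0.0172, 0.0526]
eef_rot: [0.748, 0.663, 0.0, 0.0]
ft_force: [0.4, 0.5, 4.6]
opening: 0.0234
gripper_force: 33.0
```

Request:
step_arm(
  steps="0.004 -0.0005 0 0 0 0; 0.01 -0.0012 0 0 0 0; 0.017 -0.002 0 0 0 0; 0.024 -0.0028 0 0 0 0; 0.031 -0.0037 0 0 0 0; 0.038 -0.0045 0 0 0 0; 0.044 -0.0052 0 0 0 0; 0.049 -0.0058 0 0 0 0; 0.052 -0.0062 0 0 0 0; 0.0536 -0.0063 0 0 0 0",
)

```text
clock: 19.15
tcp_pos: [0.5635, -0.0237, 0.0526]
eef_rot: [0.748, 0.663, -0.0, 0.0]
ft_force: [-1.0, -1.2, 5.8]
opening: 0.0235
gripper_force: 33.3
```

Request:
step_arm(
  steps="0.002 -0.0002 0 0 0 0; 0.0045 -0.0005 0 0 0 0; 0.007 -0.0008 0 0 0 0; 0.0095 -0.0011 0 0 0 0; 0.012 -0.0014 0 0 0 0; 0.0145 -0.0017 0 0 0 0; 0.017 -0.002 0 0 0 0; 0.0195 -0.0023 0 0 0 0; 0.022 -0.0026 0 0 0 0; 0.0245 -0.0029 0 0 0 0",
)

```text
clock: 20.4
tcp_pos: [0.5877, -0.0266, 0.0526]
eef_rot: [0.748, 0.664, -0.0, -0.0]
ft_force: [-2.0, -0.8, 6.4]
opening: 0.0236
gripper_force: 33.3
```

Request:
step_arm(
  steps="0.0025 -0.0003 0 0 0 0; 0.005 -0.0006 0 0 0 0; 0.0075 -0.0009 0 0 0 0; 0.01 -0.0012 0 0 0 0; 0.0125 -0.0015 0 0 0 0; 0.0145 -0.0017 0 0 0 0; 0.0165 -0.0019 0 0 0 0; 0.0185 -0.0022 0 0 0 0; 0.0195 -0.0023 0 0 0 0; 0.02 -0.0024 0 0 0 0",
)

```text
clock: 21.65
tcp_pos: [0.6077, -0.029, 0.0526]
eef_rot: [0.748, 0.663, -0.0, 0.0]
ft_force: [-1.8, -0.7, 5.3]
opening: 0.0236
gripper_force: 33.3
```

Request:
step_arm(
  steps="0.0012 -0.0001 0 0 0 0; 0.0025 -0.0003 0 0 0 0; 0.0038 -0.0004 0 0 0 0; 0.005 -0.0006 0 0 0 0; 0.0062 -0.0007 0 0 0 0; 0.0075 -0.0009 0 0 0 0; 0.0088 -0.001 0 0 0 0; 0.01 -0.0012 0 0 0 0; 0.011 -0.0013 0 0 0 0; 0.012 -0.0014 0 0 0 0",
)

```text
clock: 22.9
tcp_pos: [0.6187, -0.0303, 0.0526]
eef_rot: [0.748, 0.664, -0.001, -0.001]
ft_force: [-6.1, 0.4, 9.1]
opening: 0.0236
gripper_force: 33.6
```

Run:
```python
from h import *
a=cam('scene');b=cam('wrist');s=status.read_state();print(s['tcp_pos'],s['ft_force'])
np.savez('w6.npz',W=b['W'],p=b['pixels'])
rects(b,'k',.08,.09,60);rects(b,'w',.045,.055)
cv2.imwrite('pics/m6.png',np.hstack([cv2.resize(a['pixels'][195:275,210:320],(240,175)),b['pixels'][:,:]][1:]))
```

```text
[ 0.61872026 -0.03034914  0.05255758] [-5.3063456  -0.90978106  8.0131423 ]
k [ 238  282   84   73 4491] z 0.0839 c [618.5 -30.1] [24.1 26.9] ang 82.8
k [206 292  18   6  66] z 0.0813 c [597.1 -20.3] [1.4 5.5] ang 84.5
w [ 394  173   91  161 9999] z 0.0472 c [687.  -33.2] [75.9 32.6] ang 83.2
```

View pics/m6.png

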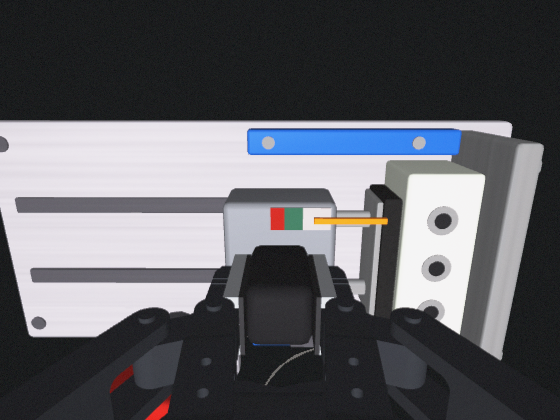

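The block is against the plate (433,260). The orange tip at column 314 is still in the white, about 7 mm; green runs from 303 to 285. I need roughly 8 mm more.

Request:
step_arm(
  steps="0.001 -0.0001 0 0 0 0; 0.002 -0.0002 0 0 0 0; 0.003 -0.0004 0 0 0 0; 0.004 -0.0005 0 0 0 0; 0.005 -0.0006 0 0 0 0; 0.006 -0.0007 0 0 0 0; 0.007 -0.0008 0 0 0 0; 0.008 -0.0009 0 0 0 0; 0.008 -0.0009 0 0 0 0; 0.008 -0.0009 0 0 0 0",
)

```text
clock: 24.25
tcp_pos: [0.6255, -0.0312, 0.0526]
eef_rot: [0.748, 0.664, -0.002, -0.002]
ft_force: [-9.2, -0.3, 10.4]
opening: 0.0236
gripper_force: 33.9
```

Run:
```python
from h import *
b=cam('wrist')
for i in range(4):
    s=status.read_state();print(s['tcp_pos'].round(4),s['ft_force'].round(1));cam('side')
rects(b,'k',.08,.09,60);rects(b,'w',.045,.055)
cv2.imwrite('pics/w7.png',cv2.resize(b['pixels'][130:350,180:530],(700,440)))
```

```text
[ 0.6255 -0.0312  0.0526] [-10.1  -0.4  10.2]
[ 0.6255 -0.0312  0.0526] [-10.2   0.6  11.2]
[ 0.6255 -0.0312  0.0526] [-10.3   0.   11. ]
[ 0.6255 -0.0312  0.0526] [-9.8 -0.1 11.3]
k [ 238  281   84   74 4451] z 0.0839 c [625.4 -31.1] [24.3 26.9] ang 83.6
k [206 292  18   6  69] z 0.0815 c [603.9 -21. ] [1.3 5.7] ang 86.2
k [336 292  19   7  64] z 0.0813 c [647.5 -25. ] [4. 8.] ang 41.2
w [ 379  173   90  153 9879] z 0.0472 c [687.2 -30.9] [71.4 32.4] ang 83.4
```

View pics/w7.png

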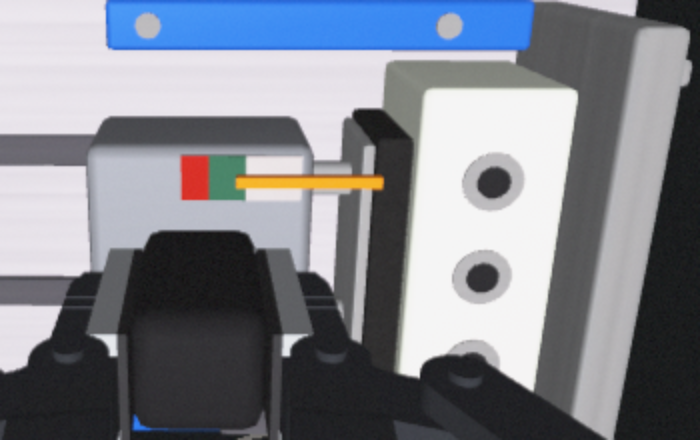

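The pointer tip at column 235 is in the green (246 to 209), about 14.4 mm. I'll add a slight nudge to allow for friction, then hold.

Request:
step_arm(
  steps="0.0005 0 0 0 0 0; 0.001 -0.0001 0 0 0 0; 0.001 -0.0001 0 0 0 0; 0.001 -0.0001 0 0 0 0; 0.001 -0.0001 0 0 0 0; 0.001 -0.0001 0 0 0 0; 0.001 -0.0001 0 0 0 0; 0.001 -0.0001 0 0 0 0; 0.001 -0.0001 0 0 0 0; 0.001 -0.0001 0 0 0 0",
)

```text
clock: 25.75
tcp_pos: [0.6263, -0.0312, 0.0526]
eef_rot: [0.748, 0.664, -0.002, -0.002]
ft_force: [-10.6, -0.7, 11.2]
opening: 0.0233
gripper_force: 34.0
```

Run:
```python
from h import *
s=status.read_state();print(s['tcp_pos'],s['ft_force'],s['clock'])
print(manip.job_done())
```

```text
[ 0.62628912 -0.03124341  0.05259637] [-10.59680474  -0.68462892  11.19522786] 25.75
the job is handed in; nothing more can be done
None
```

I handed the job in at 25.75 s: the block lies flat and upright against the plate, the knob is open at about 1.4 rad, and the arm is still holding the carriage pressed with about 10.6 N at the wrist, with the pad compressed about 15 mm (in the green); the cap, timer and tape roll were not touched.

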